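# Clamp a conical tube in the bench tube clamp

### The job

Lay the loose conical tube in the channel of the tube clamp, pointed end first under the raised arm and up against the end stop. Then press the sprung arm down by its paddle until the latch catches and keeps it down, and let go. Leave the timer, the note pad and the petri dish where they are.

Things in the scene. Friction and masses are not known exactly. Their poses are not given: they have to be found in the camera images.
- tube: loose 15 ml conical tube lying on the bench, 116 mm long, 19 mm across, about 20 g; origin on its underside, under the middle of its length; its y axis runs along it from the screw cap (-y, 12 mm long) to the pointed end (+y), z up. It does not roll (solid as a square bar). Grasp it across the barrel, near the cap.
- tube_tip (a point): middle of the tube's pointed end, on its underside: 57.5 mm from tube along the tube's +y
- clamp: tube clamp fixed to the bench: grey plate 185 x 105 x 10 mm with a channel, a sprung arm and a latch housing. Origin at bench height under the channel's centre line. y: along the channel, end stop at -y, open end at +y. x: across it, from latch and paddle (-x) to the arm's hinge (+x). With the tube home, its cap end overhangs the plate's edge (y = +30 mm): room for fingers from y = +25 mm on.
- stop_face (a point): foot of the end stop's face, on the channel floor and its centre line (clamp x 0, y -57.5, z 30 mm). A tube that is home lies on the floor with tube_tip here.
- mouth (a point): open end of the channel, on its floor and centre line (clamp x 0, y +18, z 30 mm). Floor 30 mm above the bench, 23 mm wide between walls 7 mm high; above these, lips flare to 41 mm and end 43 mm above the bench.
- clamp_pad (a point): underside of the arm's rubber pad, over the channel at clamp y = -36 mm (arm 14 mm wide). Raised, it is 81 mm above the bench and bars that part of the channel from above: the tube has to go in lengthwise below it. Latched, it stands 2 mm above a tube that is home.
- clamp_arm (a joint): angle of the arm (rad): 0 raised by its spring, 0.55 latched level, 0.57 hard stop. Pressed to about 0.56, a spring bolt snaps over the tooth under the paddle and holds it; short of that it springs up again. At the paddle's middle it takes 3 N at first, 7 to 8 N just before it latches; at 0.44 the latch is first felt. Hinge line along the clamp's y, at clamp x +55, z 60 mm.
- paddle_top (a point): middle of the upper face of the black ribbed paddle (60 mm along the arm, 28 mm wide) at the arm's free end, 138 mm from the hinge line, at clamp y = -36 mm. Raised it is 136 mm above the bench, latched 65 mm; it moves 23 mm towards the clamp's -x on the way down.
- timer: loose bench timer, 60 x 64 x 20 mm, a bystander; origin under its middle
- note_pad: loose block of notes, 74 x 74 x 14 mm, a bystander; origin under its middle
- petri: loose petri dish, 90 mm across, 15 mm high, a bystander; origin under its middle

How it is judged (in metres and radians):
On the way, in this order (a step that is already met when the one before it is completed fails the run):
1. with the arm still raised, the tube lies in the channel, pointed end against the end stop (y of tube_tip in the frame of stop_face between -0.004 and 0.006 m and x of tube_tip in the frame of stop_face between -0.006 and 0.006 m and z of tube in the frame of stop_face between -0.004 and 0.004 m and z of tube_tip in the frame of stop_face below 0.004 m and angle between the y axis of tube and the y axis of clamp, either way round below 0.09 rad and value of joint clamp_arm below 0.1 rad), for 0.2 s.
2. the arm is pressed down to its latched angle (value of joint clamp_arm above 0.53 rad), for 0.1 s.
At the end, for the whole second after the job is handed in: The tube lies at rest on the channel floor, along it within 0.09 rad, its pointed end within 6 mm of the end stop and 6 mm of the centre line; the arm is held down by its latch alone, beyond 0.53 rad (y of tube_tip in the frame of stop_face between -0.004 and 0.006 m and x of tube_tip in the frame of stop_face between -0.006 and 0.006 m and z of tube in the frame of stop_face between -0.004 and 0.004 m and z of tube_tip in the frame of stop_face below 0.004 m and angle between the y axis of tube and the y axis of clamp, either way round below 0.09 rad and value of joint clamp_arm above 0.53 rad and linear speed of tube below 0.02 m/s); the robot touches nothing.
It fails at once if the timer is moved by more than 30 mm (distance of timer from where it was at the start of the episode above 0.03 m).
It fails at once if the note pad is moved by more than 30 mm (distance of note_pad from where it was at the start of the episode above 0.03 m).
It fails at once if the petri dish is moved by more than 30 mm (distance of petri from where it was at the start of the episode above 0.03 m).
It also fails if it takes over 51 s, if anything falls off the work surface, if the arm or the gripper's body presses on something with over 40 N, if the wrist force passes 120 N, or if a joint passes its speed limit or range.

### The arm

A 6-joint arm with a two-finger parallel gripper is mounted at the origin on a cart in front of the work surface, level with it; the furniture and walls round the work are solid. World frame = base frame: x ahead of the robot, y to its left, z up, the work surface at z = 0. Lengths are in m, angles in degrees, forces in N, time in s.
With the tool pointing down it reaches from about 0.35 to 0.85 m from the base axis. Payload 8.1 kg.
Tool frame: the origin (TCP) lies at the very end of the fingers, on their centre line; the grasp point (between the pads) lies grip_depth behind it (grip_depth is the distance from the TCP to the grasp point, in m); z points along the fingers, y is the line along which they close (so a half turn about z gives the same grasp; the last joint's range is limited). The gripper opens to 93 mm and grips with 3 to 60 N. Pads are 15 mm wide; open, the fingers measure 128 mm over their backs; the gripper's body (75 mm by 188 mm) begins 65 mm behind the grasp point.
Start: joints at [-76.799, 7.471, 85.268, -0, 87.261, -4.893], TCP at [0.186, -0.57, 0.219] pointing down, gripper open.
Joint ranges: [-169.43, 169.43], [-51.17, 129.36], [1.28, 143.12], [-76.62, 256.62], [0, 156.53], [-152.29, 152.29]. Speed limits (degrees/s): [136.94, 136.94, 159.86, 180, 180, 180].

### API

Orientations are given as [roll, pitch, yaw] about the fixed x, y, z axes, in that order (R = Rz(yaw) Ry(pitch) Rx(roll)).
In Python, from station import * gives the robot as it stands.
- The arm moves only by the shell command python3 -m jog 'ROWS' [FORCE]. ROWS is JSON, a list of rows, each a list of 3 entries, a list of its own where there are three numbers: the shift along the tool's x, y, z in m, then the turn, a rotation vector about the tool's x, y, z in rad, then the gripper's target within -1 to 1 (shut at 1, half-way at 0, fully open at -1). A call has exactly 5 rows; each row shifts and turns the commanded pose from where the row before left it, along the tool's axes as they then stand; what a row does not reach is not made up. A row lasts 1/10 s, in which the tool goes at most 50 mm and 8.59 degrees, less where a joint would pass 70% of its speed; a pose out of reach is approached as far as the arm can. A call with a gripper value outside its range is refused whole. The fingers move at their own pace and stop on an object; FORCE is the grip in N (left out, the last holds). Time passes only in rows, so rows that do not move let the fingers close, or fill a call up. It gives the time, the measured TCP pose, the force, the opening and the grip force at its end, in the units of the state.
- get_obs(): the state, without advancing time (a new reading comes with each control period).
- snapshot(name): name is "side" or "top" or "wrist"; returns a dict with "img" (420x560x3 uint8, red, green, blue), "depth" (420x560 float32, m along the optical axis (not along the pixel's ray), 0 where there is no reading), "mtx" (3x3 intrinsics, pixels), "D" ([k1, k2, p1, p2, k3] as OpenCV has them; the pictures are not rectified), "R" (3x3) and "t" (3): a world point X has camera coordinates R X + t. Camera axes: x right, y down, z forward; pixel columns grow to the right and rows downward; lengths in m; the calibration is good to about 2 mm. A picture is of the moment at which its call begins.
- sign_off(): hands the job in; it is judged then, once.
The state is a dict: "clock": time; "joints": joint angles; "joint_velocities": joint speeds; "tau": joint torques, N m; "ee_pos": TCP position; "eef_rot": TCP orientation; "force": force on the tool from outside, world axes, zero at the start; "wrist_torque": the same for the moment, N m; "grip_width": finger opening in m; "grasp_force": force on a finger pad.
Only numpy, scipy, OpenCV 4.12 (cv2) and the standard library are available. Lean on these libraries where they do the work, as an engineer would, in place of code of your own. Each camera call takes 0.05 s, during which the arm holds its last target. There are 200 camera calls.

## Working session

There is one attempt and no reset: what is moved stays moved. The work goes in short steps, Python scripts to look and compute and a shell command to move; the robot and the scene stay as the last step left them, time stands still between calls to the robot, and variables do not carry over. Pictures are saved under pics/ and viewed, at most 12 in all, crops included, and the job is handed in when it is done.

```bash
mkdir -p pics; ls; python3 - <<'E'
from station import *
import cv2,numpy as np,pickle
o=get_obs();print(o)
S={}
for n in("top","side"):
    s=snapshot(n);S[n]=s;cv2.imwrite(f"pics/{n}0.png",s["img"][:,:,::-1]);print(n,s["mtx"].tolist(),s["D"],np.round(-s["R"].T@s["t"],3),s["R"].round(2).tolist())
pickle.dump(S,open("s0.pkl","wb"))
E
```

```text
pics
{'clock': 0.0, 'joints': array([-7.67978621e+01,  7.51277158e+00,  8.53280513e+01, -9.82940865e-04,
        8.72629743e+01, -4.89272008e+00]), 'joint_velocities': array([-0.028194  , -0.11595028,  0.01777008, -0.0659431 , -0.04951696,
        0.03653314]), 'tau': array([-1.88706828e-03, -5.59838712e+01, -4.91763103e+01,  7.66134518e-02,
        3.55825166e-02, -1.79784565e-04]), 'ee_pos': array([ 0.18624291, -0.56976509,  0.21762359]), 'eef_rot': array([-1.79896497e+02, -7.87473500e-03,  1.80948987e+01]), 'force': array([-0.13959322, -0.02005978, -0.1567334 ]), 'wrist_torque': array([ 0.03588599, -0.00493181,  0.0142757 ]), 'grasp_force': 0.0, 'grip_width': 0.09281663008820139}
top [[457.4400189350411, 0.0, 281.4191032420357], [0.0, 457.4400189350411, 207.10963912415485], [0.0, 0.0, 1.0]] [-0.15467036  0.          0.          0.          0.        ] [ 0.418 -0.017  1.368] [[-0.02, -1.0, -0.01], [-0.99, 0.02, -0.1], [0.1, 0.01, -0.99]]
side [[508.8491970763953, 0.0, 283.4168400313865], [0.0, 508.8491970763953, 208.18580456954527], [0.0, 0.0, 1.0]] [0.0055345 0.        0.        0.        0.       ] [0.029 0.935 0.775] [[-0.88, -0.47, 0.0], [-0.24, 0.45, -0.86], [0.4, -0.76, -0.51]]
```

View pics/top0.png

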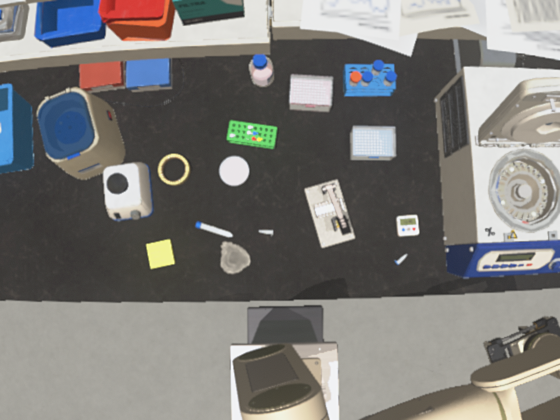

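View pics/side0.png

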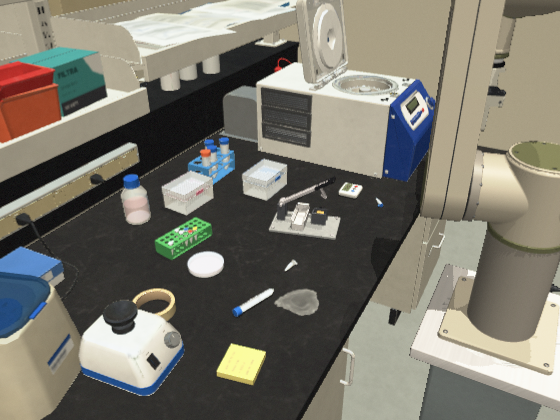

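The top view shows the tube with its cap at (198,226) and tip at about (232,236). The clamp is near (330,213), the timer at (407,226), the notes at (160,253) and the petri dish at (234,171). The side view agrees. Next I'll enlarge the clamp and tube.

```bash
python3 - <<'E'
import cv2,numpy as np,pickle
S=pickle.load(open("s0.pkl","rb"))
a=S["top"]["img"][170:260,295:365,::-1];b=S["side"]["img"][165:245,260:350,::-1]
a=cv2.resize(a,None,fx=5.5,fy=5.5,interpolation=cv2.INTER_CUBIC);b=cv2.resize(b,(400,356),interpolation=cv2.INTER_CUBIC)
c=np.zeros((495,790,3),np.uint8);c[:a.shape[0],:a.shape[1]]=a;c[:356,390:]=b
cv2.imwrite("pics/crop.png",c)
E
```

```text
(no output)
```

View pics/crop.png

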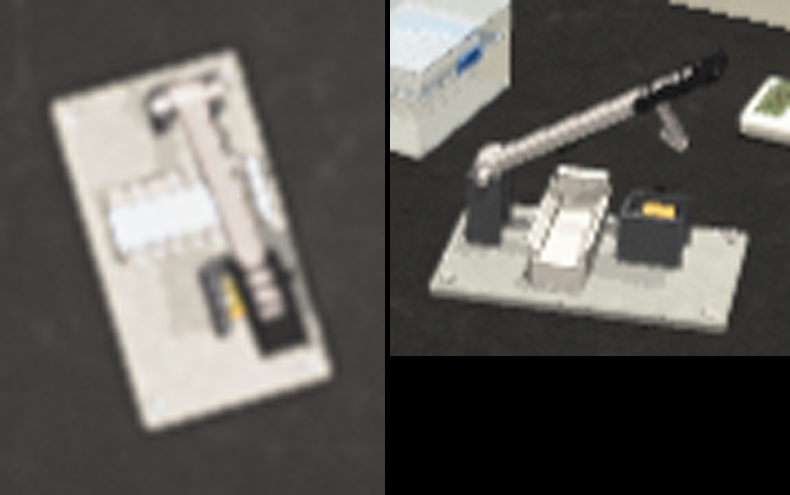

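The crop shows the clamp's hinge at the far end (+x), with the paddle near the robot. The channel's open end faces image-left (world +y), and the clamp yaw is about +16°. Now for the measurements.

```bash
cat > h.py <<'E'
import cv2,numpy as np
from station import *
def ray(s,px,z):
    n=cv2.undistortPoints(np.array(px,float).reshape(-1,1,2),s["mtx"],s["D"]).reshape(-1,2)
    d=np.c_[n,np.ones(len(n))]@s["R"]; c=-s["R"].T@s["t"]
    return c+d*((z-c[2])/d[:,2])[:,None]
def cloud(s):
    h,w=s["depth"].shape;u,v=np.meshgrid(np.arange(w),np.arange(h))
    n=cv2.undistortPoints(np.stack([u,v],-1).reshape(-1,1,2).astype(float),s["mtx"],s["D"]).reshape(-1,2)
    P=(np.c_[n,np.ones(len(n))]*s["depth"].reshape(-1,1)-s["t"])@s["R"]
    P[s["depth"].ravel()==0]=np.nan
    return P.reshape(h,w,3)
def rect(m):
    c=max(cv2.findContours(m.astype(np.uint8),cv2.RETR_EXTERNAL,cv2.CHAIN_APPROX_NONE)[0],key=cv2.contourArea)
    return c,cv2.minAreaRect(c)
E
python3 - <<'E'
from h import *
import pickle,station
print([ (k,getattr(station,k)) for k in dir(station) if not k.startswith('_') and isinstance(getattr(station,k),(int,float,str,list,tuple,dict))][:20])
S=pickle.load(open("s0.pkl","rb"));s=S["top"]
P=cloud(s)
hsv=cv2.cvtColor(s["img"],cv2.COLOR_RGB2HSV)
def reg(m,r0,r1,c0,c1):
    o=np.zeros(m.shape,bool);o[r0:r1,c0:c1]=m[r0:r1,c0:c1];return o
V=hsv[...,2]
# tube
m=reg(V>110,215,240,190,236);c,r=rect(m);W=ray(s,c.reshape(-1,2),0.0095)[:,:2]
rr=cv2.minAreaRect(W.astype(np.float32));print("tube",rr,cv2.boxPoints(rr).round(4).tolist())
cap=reg((hsv[...,0]>95)&(hsv[...,0]<125)&(hsv[...,1]>120)&(V>80),215,240,190,236)
print("cap",ray(s,np.argwhere(cap)[:,::-1].mean(0),.0095).round(4))
# plate
m=reg(V>85,172,255,298,362);c,r=rect(m);W=ray(s,c.reshape(-1,2),0.010)[:,:2]
print("plate img rect",r)
rr=cv2.minAreaRect(W.astype(np.float32));print("plate",rr,cv2.boxPoints(rr).round(4).tolist())
print("depth heights tube",np.nanmax(P[222:238,195:232,2]),"bench",P[250,200,2],"paddle",np.nanmax(P[175:250,300:360,2]))
E
```

```text
[('grip_depth', 0.0188)]
tube ((0.49390682578086853, 0.19929561018943787), (0.11747820675373077, 0.020801536738872528), 70.50939178466797) [[0.4645000100135803, 0.14740000665187836], [0.48410001397132874, 0.1404999941587448], [0.5232999920845032, 0.25119999051094055], [0.5037000179290771, 0.2581000030040741]]
cap [[0.5109 0.2473 0.0095]]
plate img rect ((329.2768249511719, 213.12167358398438), (63.88437271118164, 36.89597702026367), 73.49564361572266)
plate ((0.5349921584129333, -0.14695578813552856), (0.19024334847927094, 0.11030242592096329), 14.662053108215332) [[0.42899999022483826, -0.1177000030875206], [0.4569000005722046, -0.22439999878406525], [0.640999972820282, -0.1762000024318695], [0.613099992275238, -0.06949999928474426]]
depth heights tube 0.02286430813018593 bench 0.0022499330580991266 paddle 0.15388537517851694
```

```bash
python3 -m jog '[[[0.031,-0.0214,-0.0067],[0,0,0],-1],[[0.031,-0.0214,-0.0067],[0,0,0],-1],[[0.031,-0.0214,-0.0067],[0,0,0],-1],[[0.031,-0.0214,-0.0067],[0,0,0],-1],[[0.031,-0.0214,-0.0067],[0,0,0],-1]]'
python3 -m jog '[[[0.031,-0.0214,-0.0067],[0,0,0],-1],[[0.031,-0.0214,-0.0067],[0,0,0],-1],[[0.031,-0.0214,-0.0067],[0,0,0],-1],[[0.031,-0.0214,-0.0067],[0,0,0],-1],[[0.031,-0.0214,-0.0067],[0,0,0],-1]]'
python3 -m jog '[[[0.031,-0.0214,-0.0067],[0,0,0],-1],[[0.031,-0.0214,-0.0067],[0,0,0],-1],[[0.031,-0.0214,-0.0067],[0,0,0],-1],[[0.031,-0.0214,-0.0067],[0,0,0],-1],[[0.031,-0.0214,-0.0067],[0,0,0],-1]]'
python3 - <<'E'
from h import *
s=snapshot("wrist");cv2.imwrite("pics/w1.png",s["img"][:,:,::-1])
import pickle;pickle.dump(s,open("w1.pkl","wb"))
print((-s["R"].T@s["t"]).round(3),s["R"].round(2).tolist(),get_obs()["ee_pos"],get_obs()["eef_rot"])
E
```

```text
clock: 0.6
ee_pos: [0.301, -0.419, 0.2519]
eef_rot: [-180.0, 0.0, 18.1]
force: [0.1, -0.4, 0.0]
grip_width: 0.0928
grasp_force: 0.0
clock: 1.1
ee_pos: [0.4151, -0.2692, 0.2856]
eef_rot: [-180.0, 0.0, 18.1]
force: [0.2, -0.8, 0.1]
grip_width: 0.0928
grasp_force: 0.0
clock: 1.6
ee_pos: [0.5292, -0.1193, 0.319]
eef_rot: [-180.0, 0.0, 18.1]
force: [0.9, -0.7, -0.8]
grip_width: 0.0931
grasp_force: 0.0
[ 0.608 -0.095  0.485] [[0.31, -0.95, -0.0], [-0.91, -0.3, 0.29], [-0.28, -0.09, -0.96]] [ 0.53189692 -0.11505189  0.31990573] [-1.79895231e+02 -1.62185263e-01  1.82645487e+01]
```

View pics/w1.png

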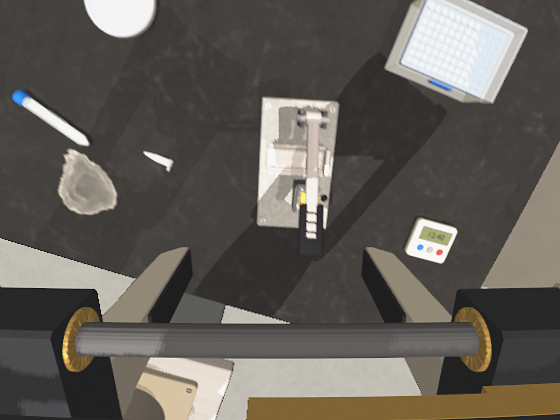

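The wrist view shows the clamp plate between (260,97) and (340,230), with the channel's open end at (268,157). The tube is at the upper left, cap at (18,97) and tip at (88,143). I'll refine both from here using depth and colour.

```bash
python3 - <<'E'
from h import *
import pickle
s=pickle.load(open("w1.pkl","rb"));t=pickle.load(open("s0.pkl","rb"))["top"]
print(s["mtx"][0,0],s["D"])
th=np.deg2rad(14.66);o=np.array([.535,-.147])
A=np.array([[np.cos(th),np.sin(th)],[-np.sin(th),np.cos(th)]])
for n,q in(("w",s),("t",t)):
    P=cloud(q);L=(P[...,:2]-o)@A.T;z=P[...,2]
    box=(abs(L[...,0])<.12)&(abs(L[...,1])<.08)
    for lo,hi in((.006,.015),(.025,.034),(.036,.048)):
        k=box&(z>lo)&(z<hi)
        if lo>.02:k&=(abs(L[...,0])<.06)
        print(n,lo,k.sum(),"x",np.percentile(L[k][:,0],[1,5,50,95,99]).round(4),"y",np.percentile(L[k][:,1],[1,5,50,95,99]).round(4))
    # plate outline
    m=(box&(z>.005)&(z<.06)).astype(np.uint8);c,_=rect(m)
    W=ray(q,c.reshape(-1,2),.010)[:,:2];
    print(n,"plate",cv2.minAreaRect(W.astype(np.float32)))
    bench=z[(abs(L[...,0])<.12)&(abs(L[...,1])>.09)&(abs(L[...,1])<.12)];print("bench",np.nanmedian(bench))
hsv=cv2.cvtColor(s["img"],cv2.COLOR_RGB2HSV);V=hsv[...,2]
m=np.zeros(V.shape,bool);m[85:150,8:95]=V[85:150,8:95]>120;c,_=rect(m)
W=ray(s,c.reshape(-1,2),.0095)[:,:2];r=cv2.minAreaRect(W.astype(np.float32));print("tube",r,cv2.boxPoints(r).round(4).tolist())
E
```

```text
335.61139275565165 [-0.04657072  0.          0.          0.          0.        ]
w 0.006 5464 x [-0.0867 -0.0787  0.0332  0.09    0.0937] y [-0.0523 -0.0496  0.0152  0.0487  0.0512]
w 0.025 769 x [-0.0213  0.0051  0.0157  0.0265  0.0274] y [-0.0356 -0.0332  0.0096  0.0374  0.0399]
w 0.036 873 x [-0.0497 -0.04    0.0016  0.0358  0.0366] y [-0.0419 -0.0376 -0.0001  0.0352  0.0389]
w plate ((0.5380436182022095, -0.14681091904640198), (0.18332117795944214, 0.104936383664608), 14.71681022644043)
bench 0.0005220236027315381
t 0.006 1065 x [-0.0912 -0.0865 -0.0154  0.0851  0.0899] y [-0.0517 -0.0491  0.0153  0.0496  0.0525]
t 0.025 158 x [-0.0436 -0.0027  0.0125  0.025   0.0275] y [-0.0355 -0.0335  0.0103  0.0387  0.0407]
t 0.036 151 x [-0.053  -0.045  -0.0017  0.0318  0.0326] y [-0.0417 -0.04   -0.0014  0.0342  0.0384]
t plate ((0.5349622368812561, -0.1482779085636139), (0.18635813891887665, 0.1109888106584549), 13.812867164611816)
bench -0.0011881669690367478
tube ((0.4984219968318939, 0.20283201336860657), (0.12235426902770996, 0.019857257604599), 72.29940032958984) [[0.47040000557899475, 0.147599995136261], [0.489300012588501, 0.14149999618530273], [0.5264999866485596, 0.2581000030040741], [0.5076000094413757, 0.26409998536109924]]
```

```bash
python3 -m jog '[[[0.0086,-0.0342,0],[0,0,0],-1],[[0.0086,-0.0342,0],[0,0,0],-1],[[0.0086,-0.0342,0],[0,0,0],-1],[[0.0086,-0.0342,0],[0,0,0],-1],[[0.0086,-0.0342,0],[0,0,0],-1]]'
python3 -m jog '[[[0.0086,-0.0342,0],[0,0,0],-1],[[0.0086,-0.0342,0],[0,0,0],-1],[[0.0086,-0.0342,0],[0,0,0],-1],[[0.0086,-0.0342,0],[0,0,0],-1],[[0.0086,-0.0342,0],[0,0,0],-1]]'
python3 -m jog '[[[0,0,0.025],[0,0,-0.1332],-1],[[0,0,0.025],[0,0,-0.1332],-1],[[0,0,0.025],[0,0,-0.1332],-1],[[0,0,0.025],[0,0,-0.1332],-1],[[0,0,0.025],[0,0,-0.1332],-1]]'
python3 -m jog '[[[0,0,0.025],[0,0,-0.1332],-1],[[0,0,0.02],[0,0,-0.1332],-1],[[0,0,0],[0,0,0],-1],[[0,0,0],[0,0,0],-1],[[0,0,0],[0,0,0],-1]]'
python3 - <<'E'
from h import *
s=snapshot("wrist");cv2.imwrite("pics/w2.png",s["img"][:,:,::-1])
import pickle;pickle.dump(s,open("w2.pkl","wb"))
print((-s["R"].T@s["t"]).round(3),get_obs()["ee_pos"],get_obs()["eef_rot"])
E
```

```text
clock: 2.15
ee_pos: [0.5159, 0.0564, 0.3187]
eef_rot: [-180.0, 0.0, 18.1]
force: [0.7, 0.8, -0.2]
grip_width: 0.093
grasp_force: 0.0
clock: 2.65
ee_pos: [0.5037, 0.2324, 0.3187]
eef_rot: [180.0, 0.0, 18.1]
force: [1.3, 1.5, -0.5]
grip_width: 0.0927
grasp_force: 0.0
clock: 3.15
ee_pos: [0.5038, 0.2309, 0.1926]
eef_rot: [-180.0, 0.0, 56.6]
force: [0.5, 0.1, -0.4]
grip_width: 0.0929
grasp_force: 0.0
clock: 3.65
ee_pos: [0.5051, 0.2313, 0.1507]
eef_rot: [179.9, -0.1, 71.3]
force: [0.6, 0.3, -0.0]
grip_width: 0.0931
grasp_force: 0.0
[0.532 0.307 0.317] [0.50522981 0.23131299 0.15089548] [ 1.79882639e+02 -9.02965052e-02  7.13727628e+01]
```

View pics/w2.png

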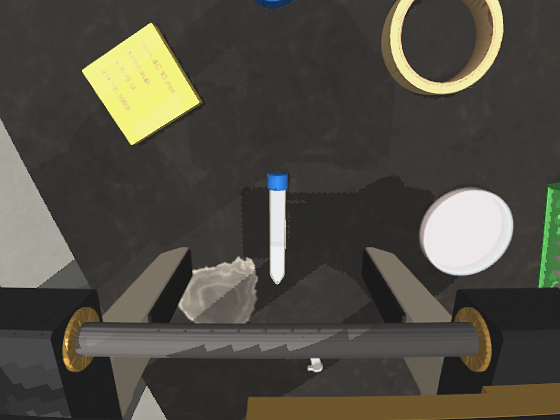

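The tube lies between the fingers, cap at (278,180) and tip at (277,281). It is nearly parallel to the tool's x axis.

```bash
python3 - <<'E'
from h import *
import pickle
s=pickle.load(open("w2.pkl","rb"))
hsv=cv2.cvtColor(s["img"],cv2.COLOR_RGB2HSV);V=hsv[...,2]
m=np.zeros(V.shape,bool);b=(slice(168,290),slice(262,292));m[b]=V[b]>130;c,_=rect(m)
W=ray(s,c.reshape(-1,2),.0095)[:,:2].astype(np.float32);r=cv2.minAreaRect(W);B=cv2.boxPoints(r);print("tube",r,B.round(4).tolist())
th=np.deg2rad(r[2] if r[1][0]>r[1][1] else r[2]+90);u=np.array([np.cos(th),np.sin(th)]);u*=np.sign(u[1]);print(np.rad2deg(np.arctan2(u[1],u[0])))
p=(W-r[0])@u;print("range",p.min(),p.max())
o=get_obs();e=o["ee_pos"];yaw=np.deg2rad(71.3)
c0=np.array(r[0])+u*(p.min()+p.max())/2
g=c0+u*.038;d=g-e[:2];print("center",c0,"grasp",g,"tool xy",d@[np.cos(yaw),np.sin(yaw)],d@[np.sin(yaw),-np.cos(yaw)],e)
E
```

```text
tube ((0.4960716962814331, 0.19729256629943848), (0.1134185716509819, 0.01784951612353325), 70.91981506347656) [[0.4690999984741211, 0.14659999310970306], [0.4860000014305115, 0.14079999923706055], [0.5230000019073486, 0.24799999594688416], [0.5062000155448914, 0.25380000472068787]]
70.91981506347656
range -0.056709301112783196 0.056709284711582486
center [0.49607169 0.19729256] grasp [0.50849355 0.23320492] tool xy 0.0028384525392963172 0.002484873770761198 [0.50522981 0.23131299 0.15089548]
```

```bash
python3 -m jog '[[[0.003,0.0025,0.03],[0,0,0.008],-1],[[0,0,0.04],[0,0,0],-1],[[0,0,0.04],[0,0,0],-1],[[0,0,0.025],[0,0,0],-1],[[0,0,0.0125],[0,0,0],-1]]' 20
python3 -m jog '[[[0,0,0],[0,0,0],0.2],[[0,0,0],[0,0,0],1],[[0,0,0],[0,0,0],1],[[0,0,0],[0,0,0],1],[[0,0,0],[0,0,0],1]]' 20
python3 -m jog '[[[0,0,0],[0,0,0],1],[[0,0,0],[0,0,0],1],[[0,0,0],[0,0,0],1],[[0,0,0],[0,0,0],1],[[0,0,0],[0,0,0],1]]' 20
```

```text
clock: 4.2
ee_pos: [0.5065, 0.2327, -0.0]
eef_rot: [-179.9, 0.1, 71.0]
force: [-15.2, -1.6, 119.2]
grip_width: 0.0929
grasp_force: 69.1
clock: 4.7
ee_pos: [0.508, 0.2332, 0.0023]
eef_rot: [180.0, -0.0, 71.0]
force: [0.5, -0.0, -0.0]
grip_width: 0.0578
grasp_force: 0.0
clock: 5.2
ee_pos: [0.5075, 0.2331, 0.0016]
eef_rot: [-180.0, 0.0, 71.1]
force: [-0.3, 0.4, -0.3]
grip_width: 0.0183
grasp_force: 20.0
```

```bash
python3 -m jog '[[[0,0,-0.01],[0,0,0],1],[[0,0,-0.02],[0,0,0],1],[[0,0,-0.03],[0,0,0],1],[[0,0,-0.03],[0,0,0],1],[[0,0,-0.02],[0,0,0],1]]' 25
python3 -m jog '[[[-0.02,0.0074,0],[0,0,0],1],[[-0.02,0.0074,0],[0,0,0],1],[[-0.02,0.0074,0],[0,0,0],1],[[-0.02,0.0074,0],[0,0,0],1],[[-0.02,0.0074,0],[0,0,0],1]]'
python3 -m jog '[[[-0.02,0.0074,0],[0,0,0],1],[[-0.02,0.0074,0],[0,0,0],1],[[-0.02,0.0074,0],[0,0,0],1],[[-0.02,0.0074,0],[0,0,0],1],[[-0.02,0.0074,0],[0,0,0],1]]'
python3 -m jog '[[[0,0,0],[0,0,-0.1172],1],[[0,0,0],[0,0,-0.1172],1],[[0,0,0],[0,0,-0.1172],1],[[0,0,0],[0,0,-0.1172],1],[[0,0,0],[0,0,-0.1172],1]]'
python3 -m jog '[[[0,0,0],[0,0,0],1],[[0,0,0],[0,0,0],1],[[0,0,0],[0,0,0],1],[[0,0,0],[0,0,0],1],[[0,0,0],[0,0,0],1]]'
python3 - <<'E'
from h import *
s=snapshot("wrist");cv2.imwrite("pics/w3.png",s["img"][:,:,::-1])
t=snapshot("top")
import pickle;pickle.dump((s,t),open("w3.pkl","wb"))
o=get_obs();print((-s["R"].T@s["t"]).round(3),o["ee_pos"],o["eef_rot"])
E
```

```text
clock: 5.7
ee_pos: [0.5086, 0.2334, 0.115]
eef_rot: [179.9, -0.1, 71.1]
force: [0.3, 0.3, 0.2]
grip_width: 0.0182
grasp_force: 25.0
clock: 6.2
ee_pos: [0.5102, 0.1257, 0.1125]
eef_rot: [180.0, -0.0, 71.1]
force: [0.5, -0.5, -0.2]
grip_width: 0.0182
grasp_force: 25.0
clock: 6.7
ee_pos: [0.5127, 0.019, 0.1125]
eef_rot: [180.0, -0.0, 71.1]
force: [1.0, -1.0, -0.5]
grip_width: 0.0182
grasp_force: 25.0
clock: 7.2
ee_pos: [0.5128, 0.0198, 0.1125]
eef_rot: [180.0, 0.0, 104.9]
force: [0.3, 0.1, -0.2]
grip_width: 0.0183
grasp_force: 25.0
clock: 7.7
ee_pos: [0.5126, 0.0199, 0.1117]
eef_rot: [180.0, -0.0, 104.6]
force: [0.3, -0.4, -0.6]
grip_width: 0.0182
grasp_force: 25.0
[0.494 0.098 0.278] [0.51254982 0.01990332 0.11160387] [-1.79994051e+02 -3.23878373e-03  1.04604337e+02]
```

View pics/w3.png

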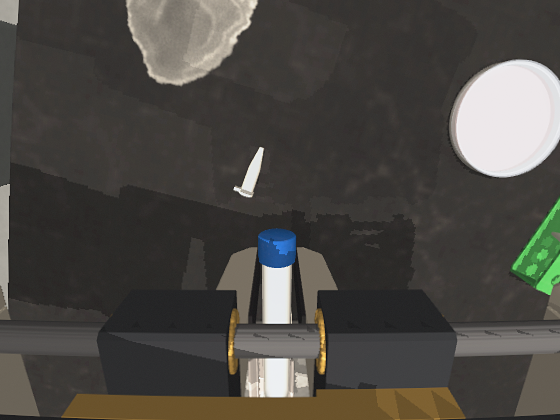

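The wrist camera sits on the cap side, so the held tube (cap at (277,245)) shows but not the clamp. I'll turn the tool to look at the clamp from closer, since the fit has only ±2 mm of clearance.

```bash
python3 -m jog '[[[-0.0171,-0.0215,-0.03],[0,0,0],1],[[-0.0171,-0.0215,-0.03],[0,0,0],1],[[-0.0171,-0.0215,-0.03],[0,0,0],1],[[-0.0171,-0.0215,-0.03],[0,0,0],1],[[-0.0171,-0.0215,-0.03],[0,0,0],1]]'
python3 -m jog '[[[0,0,0],[0,0,0.1422],1],[[0,0,0],[0,0,0.1422],1],[[0,0,0],[0,0,0.1422],1],[[0,0,0],[0,0,0.1422],1],[[0,0,0],[0,0,0.1422],1]]'
python3 -m jog '[[[0,0,0],[0,0,0.1422],1],[[0,0,0],[0,0,0.1422],1],[[0,0,0],[0,0,0],1],[[0,0,0],[0,0,0],1],[[0,0,0],[0,0,0],1]]'
python3 - <<'E'
from h import *
s=snapshot("wrist");import pickle;pickle.dump(s,open("w4.pkl","wb"))
E
python3 -m jog '[[[0,0,0],[0,0,0.1422],1],[[0,0,0],[0,0,0.1422],1],[[0,0,0],[0,0,0.1422],1],[[0,0,0],[0,0,0.1422],1],[[0,0,0],[0,0,0],1]]'
python3 -m jog '[[[0,0,0],[0,0,0],1],[[0,0,0],[0,0,0],1],[[0,0,0],[0,0,0],1],[[0,0,0],[0,0,0],1],[[0,0,0],[0,0,0],1]]'
python3 - <<'E'
from h import *
s=snapshot("wrist");import pickle;pickle.dump(s,open("w5.pkl","wb"))
o=get_obs();print((-s["R"].T@s["t"]).round(3),o["ee_pos"],o["eef_rot"])
a=pickle.load(open("w4.pkl","rb"))
c=np.hstack([cv2.resize(a["img"],(400,300)),cv2.resize(s["img"],(400,300))]);cv2.imwrite("pics/w45.png",c[:,:,::-1])
E
```

```text
clock: 8.3
ee_pos: [0.4293, -0.0906, 0.2629]
eef_rot: [180.0, 0.0, 104.6]
force: [0.6, -0.7, -0.0]
grip_width: 0.0184
grasp_force: 25.0
clock: 8.8
ee_pos: [0.4302, -0.0901, 0.2617]
eef_rot: [180.0, -0.0, 63.5]
force: [-0.1, -0.1, 0.3]
grip_width: 0.0183
grasp_force: 25.0
clock: 9.3
ee_pos: [0.4302, -0.09, 0.2616]
eef_rot: [-180.0, -0.0, 47.8]
force: [0.2, 0.8, -0.8]
grip_width: 0.0183
grasp_force: 25.0
clock: 9.85
ee_pos: [0.4302, -0.09, 0.2617]
eef_rot: [180.0, -0.0, 15.0]
force: [-1.1, 0.4, -0.0]
grip_width: 0.0186
grasp_force: 25.0
clock: 10.35
ee_pos: [0.4302, -0.09, 0.2616]
eef_rot: [-180.0, -0.0, 15.1]
force: [0.5, 0.3, -0.4]
grip_width: 0.0179
grasp_force: 25.0
[ 0.51  -0.069  0.428] [ 0.43018505 -0.09000502  0.26162787] [-1.79998873e+02  8.63117592e-04  1.50444264e+01]
```

View pics/w45.png

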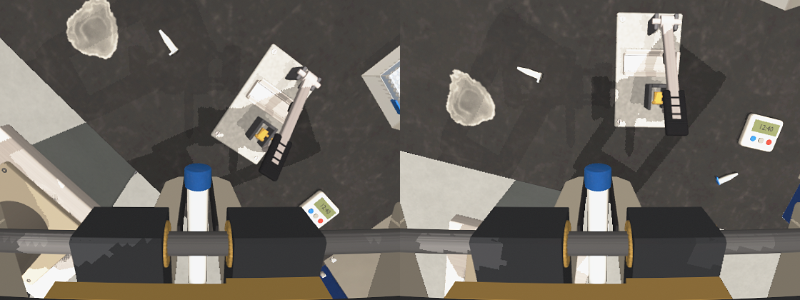

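Both views show the clamp clearly, at (265,105) in the left half and (650,70) in the right, with the mouth side unobstructed.

```bash
python3 - <<'E'
from h import *
import pickle
V={"w1":pickle.load(open("w1.pkl","rb")),"w4":pickle.load(open("w4.pkl","rb")),"w5":pickle.load(open("w5.pkl","rb")),"t3":pickle.load(open("w3.pkl","rb"))[1]}
o=np.array([.5365,-.1475]);th=np.deg2rad(14.7);A=np.array([[np.cos(th),np.sin(th)],[-np.sin(th),np.cos(th)]])
for n,q in V.items():
    P=cloud(q);L=(P[...,:2]-o)@A.T;z=P[...,2]
    m=(abs(L[...,0])<.12)&(abs(L[...,1])<.075)&(z>.005)&(z<.056)
    c,_=rect(m);W=(ray(q,c.reshape(-1,2),.010)[:,:2]);r=cv2.minAreaRect(W.astype(np.float32));print(n,"plate",np.round(r[0],4),np.round(r[1],4),round(r[2],2), "localc",(A@(np.array(r[0])-o)).round(4))
    near=(abs(L[...,1]-.02)<.017)&(abs(L[...,0]-.0155)<.04)
    for lo,hi in((.027,.033),(.039,.047)):
        k=near&(z>lo)&(z<hi)
        X=L[k];print("   ",lo,k.sum(),"x pct",np.percentile(X[:,0],[2,10,50,90,98]).round(4),"z",np.median(z[k]).round(4))
    f=(abs(L[...,0]-.0155)<.006)&(z>.025)&(z<.034);print("    floor y",np.percentile(L[f][:,1],[2,98]).round(4),"z",np.median(z[f]).round(4))
# held tube in tool frame
for n,q,e,y in(("w3",pickle.load(open("w3.pkl","rb"))[0],[.51255,.0199,.1116],104.6),("w5",V["w5"],[.43018,-.0900,.26163],15.04)):
    h=cv2.cvtColor(q["img"],cv2.COLOR_RGB2HSV);m=(h[...,0]>100)&(h[...,0]<120)&(h[...,1]>130)&(h[...,2]>70);m[:,:230]=0;m[:,330:]=0;m[:200]=0;m[300:]=0
    cc=np.argwhere(m)[:,::-1];a=np.deg2rad(y);
    T=(ray(q,cc,e[2]+.0079)[:,:2]-e[:2])@np.array([[np.cos(a),np.sin(a)],[np.sin(a),-np.cos(a)]]).T
    print(n,"cap tool x",np.percentile(T[:,0],[1,99]).round(4),"tool y",np.percentile(T[:,1],[1,99]).round(4))
E
```

```text
w1 plate [ 0.538  -0.1468] [0.1833 0.1049] 14.72 localc [0.0017 0.0003]
    0.027 422 x pct [0.004  0.0056 0.0149 0.0241 0.0258] z 0.0303
    0.039 216 x pct [-0.0041 -0.0031  0.0012  0.0347  0.0353] z 0.042
    floor y [-0.3594  0.0401] z 0.0301
w4 plate [ 0.5372 -0.1458] [0.1836 0.1051] 14.87 localc [0.0011 0.0014]
    0.027 562 x pct [0.0049 0.0067 0.0155 0.0243 0.026 ] z 0.0305
    0.039 333 x pct [-0.0041 -0.0032  0.0291  0.0336  0.0346] z 0.0417
    floor y [-0.0293  0.0401] z 0.0304
w5 plate [ 0.5358 -0.1384] [0.1838 0.0895] 15.43 localc [0.0016 0.009 ]
    0.027 657 x pct [0.0038 0.0059 0.0155 0.0244 0.0264] z 0.0302
    0.039 349 x pct [-0.005  -0.004   0.0014  0.0336  0.0355] z 0.0419
    floor y [-0.0203  0.0403] z 0.0302
t3 plate [ 0.5341 -0.147 ] [0.1846 0.1057] 15.01 localc [-0.0022  0.0011]
    0.027 65 x pct [-0.001   0.0023  0.0142  0.0225  0.0242] z 0.0289
    0.039 39 x pct [-0.0078 -0.0071 -0.003   0.0301  0.0308] z 0.0406
    floor y [-0.3592  0.04  ] z 0.0284
w3 cap tool x [0.0008 0.0214] tool y [-0.0081  0.0107]
w5 cap tool x [0.003  0.0235] tool y [-0.0086  0.0102]
```

```bash
python3 - <<'E'
from h import *
import pickle
q=pickle.load(open("w3.pkl","rb"))[1]
e=np.array([.51255,.0199]);a=np.deg2rad(104.6);z=.1116-.0016+.0095
P=cloud(q);u=np.array([np.cos(a),np.sin(a)]);v=np.array([np.sin(a),-np.cos(a)])
h,w=q["depth"].shape
uu,vv=np.meshgrid(np.arange(w),np.arange(h));R=ray(q,np.stack([uu,vv],-1).reshape(-1,2),z)[:,:2].reshape(h,w,2)
X=(R-e)@u;Y=(R-e)@v
V=cv2.cvtColor(q["img"],cv2.COLOR_RGB2HSV)[...,2].astype(float)
k=(abs(Y)<.02)&(X<-.03)&(X>-.115)
r0,r1=np.where(k)[0].min(),np.where(k)[0].max();c0,c1=np.where(k)[1].min(),np.where(k)[1].max()
print(r0,r1,c0,c1);print(V[r0:r1+1,c0:c1+1].astype(int))
m=k&(V>110)
print("lateral weighted",Y[m].mean(),Y[m].min(),Y[m].max(),"X",X[m].min(),X[m].max(),m.sum())
for x0 in(-.09,-.08,-.07,-.06,-.05):
    s=m&(abs(X-x0)<.006);print(x0,s.sum(),Y[s].mean().round(4))
E
```

```text
201 223 282 314
[[241 241 241 240 241 242 242 214 140 206 241 242 239 209 182 237 242 242
  238 177  91  58  62  59  61  91 139 160 159 158 159 160 158]
 [241 241 241 241 241 242 242 212 147 218 242 242 238 199 180 237 242 242
  236 170  86  58  62  62  60  79 125 157 162 161 160 159 156]
 [241 240 241 241 241 242 241 200 152 227 242 242 237 185 175 238 243 242
  235 171  86  58  61  63  61  67 107 153 162 158 156 150 148]
 [241 241 241 241 241 243 241 185 149 231 242 242 237 182 176 238 243 242
  236 182  97  59  61  63  61  62  93 144 159 151 145 138 147]
 [242 242 241 242 242 244 242 175 147 232 243 242 237 186 185 238 242 242
  237 193 105  60  61  64  61  62  84 132 157 150 135 131 149]
 [242 242 241 242 242 245 242 171 147 233 243 242 236 189 195 239 242 241
  235 189 101  59  60  63  63  62  72 115 155 156 138 128 140]
 [242 242 242 242 242 245 242 167 147 234 243 242 236 190 197 239 242 241
  232 177  93  56  58  61  61  60  64  99 147 158 144 128 137]
 [241 242 241 241 242 244 241 168 149 236 243 242 236 188 196 239 242 241
  230 174 115  96  90  75  62  62  62  89 140 165 1
[... 1579 characters left out ...]
7 241 243 242
  196 110  71  71  73  74  75  74  73  73  72  69  84 149 219]
 [225 225 225 226 227 225 182 113 171 243 243 242 231 175 225 241 243 242
  196 107  69  71  72  75  74  74  74  73  73  70  74 127 197]
 [222 221 221 222 222 216 173 112 172 242 243 242 231 183 233 242 243 242
  192 104  70  71  72  74  76  74  74  74  73  71  73 111 165]
 [217 218 217 218 218 203 167 116 179 243 243 242 231 186 235 243 243 242
  182  94  68  72  74  74  75  74  74  73  73  71  70  89 132]]
lateral weighted 0.00024320649388179214 -0.019772343389701425 0.019896418485130345 X -0.11490159003017854 -0.030154901921273746 355
-0.09 25 0.0024
-0.08 55 0.0027
-0.07 63 0.0003
-0.06 64 0.0002
-0.05 64 0.0001
```

```bash
python3 - <<'E'
from h import *
import pickle
q=pickle.load(open("w3.pkl","rb"))[1]
e=np.array([.51255,.0199]);a=np.deg2rad(104.6)
u=np.array([np.cos(a),np.sin(a)]);v=np.array([np.sin(a),-np.cos(a)])
d=ray(q,[[304,209.7],[303,210.15],[302,210.35],[306,209.7]],.1195)[:,:2]-e
print(np.c_[d@u,d@v].round(4), v)
# channel centre measured in top by brightness profile along clamp x at channel rows on lip plane
P=cloud(q);o=np.array([.5365,-.1475]);th=np.deg2rad(14.8);A=np.array([[np.cos(th),np.sin(th)],[-np.sin(th),np.cos(th)]])
V=cv2.cvtColor(pickle.load(open("s0.pkl","rb"))["top"]["img"],cv2.COLOR_RGB2GRAY).astype(np.float32)
t=pickle.load(open("s0.pkl","rb"))["top"]
for ly in(.01,.02,.03):
    xs=np.arange(-.03,.06,.002);W=np.c_[np.c_[xs,np.full(len(xs),ly)]@A+o,np.full(len(xs),.030)]
    px=cv2.projectPoints(W,cv2.Rodrigues(t["R"])[0],t["t"],t["mtx"],t["D"])[0].reshape(-1,2).astype(np.float32)
    g=cv2.remap(V,px[:,:1].copy(),px[:,1:].copy(),cv2.INTER_LINEAR).ravel();print(ly,[(int(x*1000),int(b)) for x,b in zip(xs,g)])
E
```

```text
[[-0.0906  0.001 ]
 [-0.0877  0.0006]
 [-0.0849  0.0008]
 [-0.0959 -0.0005]] [0.96770917 0.25206936]
0.01 [(-30, 202), (-27, 200), (-25, 202), (-23, 204), (-21, 205), (-19, 204), (-17, 203), (-15, 203), (-13, 202), (-11, 202), (-9, 206), (-7, 213), (-5, 219), (-3, 220), (-1, 221), (0, 221), (2, 230), (4, 237), (6, 241), (8, 242), (10, 242), (12, 242), (14, 242), (16, 242), (18, 242), (20, 242), (22, 238), (24, 233), (26, 229), (28, 227), (30, 226), (32, 213), (34, 198), (36, 190), (38, 196), (40, 206), (42, 209), (44, 211), (46, 212), (48, 215), (50, 216), (52, 216), (54, 213), (56, 213), (58, 215)]
0.02 [(-30, 201), (-27, 202), (-25, 202), (-23, 202), (-21, 201), (-19, 201), (-17, 200), (-15, 201), (-13, 202), (-11, 204), (-9, 205), (-7, 211), (-5, 219), (-3, 221), (-1, 218), (0, 219), (2, 229), (4, 237), (6, 242), (8, 242), (10, 242), (12, 242), (14, 242), (16, 242), (18, 242), (20, 241), (22, 238), (24, 232), (26, 228), (28, 224), (30, 222), (32, 210), (34, 202), (36, 200), (38, 211), (40, 219), (42, 221), (44, 220), (46, 218), (48, 218), (50, 217), (52, 217), (54, 217), (56, 217), (58, 217)]
0.03 [(-30, 221), (-27, 222), (-25, 221), (-23, 221), (-21, 220), (-19, 221), (-17, 222), (-15, 222), (-13, 221), (-11, 221), (-9, 222), (-7, 225), (-5, 225), (-3, 221), (-1, 221), (0, 224), (2, 233), (4, 239), (6, 242), (8, 242), (10, 242), (12, 242), (14, 242), (16, 242), (18, 242), (20, 241), (22, 237), (24, 231), (26, 226), (28, 223), (30, 221), (32, 210), (34, 203), (36, 204), (38, 214), (40, 219), (42, 221), (44, 220), (46, 219), (48, 219), (50, 219), (52, 220), (54, 220), (56, 219), (58, 218)]
```

```bash
python3 -m jog '[[[0,0,0],[0,0,-0.1425],1],[[0,0,0],[0,0,-0.1425],1],[[0,0,0],[0,0,-0.1425],1],[[0,0,0],[0,0,-0.1425],1],[[0,0,0],[0,0,-0.1425],1]]'
python3 -m jog '[[[0,0,0],[0,0,-0.1425],1],[[0,0,0],[0,0,-0.1425],1],[[0,0,0],[0,0,-0.1425],1],[[0,0,0],[0,0,-0.1425],1],[[0,0,0],[0,0,-0.1425],1]]'
python3 -m jog '[[[0,0,0],[0,0,-0.1425],1],[[0.0173,0.0255,0.0125],[0,0,0],1],[[0.0173,0.0255,0.0125],[0,0,0],1],[[0.0173,0.0255,0.0125],[0,0,0],1],[[0.0173,0.0255,0.0125],[0,0,0],1]]'
python3 -m jog '[[[0,0,0.02],[0,0,0],1],[[0,0,0.035],[0,0,0],1],[[0,0,0.035],[0,0,0],1],[[0,0,0.03],[0,0,0],1],[[0,0,0.025],[0,0,0],1]]'
python3 -m jog '[[[0,0,0.015],[0,0,0],1],[[0,0,0.01],[0,0,0],1],[[0,0,0.005],[0,0,0],1],[[0,0,0],[0,0,0],1],[[0,0,0],[0,0,0],1]]'
python3 - <<'E'
from h import *
s=snapshot("side");t=snapshot("top")
import pickle;pickle.dump((s,t),open("st6.pkl","wb"))
o=get_obs();print(o["ee_pos"],o["eef_rot"])
a=cv2.resize(s["img"][165:265,250:350],(400,400),interpolation=cv2.INTER_CUBIC);b=cv2.resize(t["img"][170:260,250:365],(400,313),interpolation=cv2.INTER_CUBIC)
c=np.zeros((400,800,3),np.uint8);c[:,:400]=a;c[:313,400:]=b;cv2.imwrite("pics/st6.png",c[:,:,::-1])
E
```

```text
clock: 10.9
ee_pos: [0.4302, -0.09, 0.2616]
eef_rot: [180.0, -0.0, 56.2]
force: [0.4, -0.3, 0.4]
grip_width: 0.0183
grasp_force: 25.0
clock: 11.4
ee_pos: [0.4302, -0.09, 0.2616]
eef_rot: [180.0, 0.0, 97.0]
force: [-0.0, 0.2, -0.4]
grip_width: 0.0181
grasp_force: 25.0
clock: 11.9
ee_pos: [0.5118, 0.0039, 0.2112]
eef_rot: [180.0, 0.0, 104.8]
force: [0.7, -0.5, -0.0]
grip_width: 0.018
grasp_force: 25.0
clock: 12.4
ee_pos: [0.5102, 0.0031, 0.0646]
eef_rot: [-179.9, -0.0, 104.9]
force: [0.5, -0.3, -0.0]
grip_width: 0.0181
grasp_force: 25.0
clock: 12.9
ee_pos: [0.512, 0.0029, 0.0378]
eef_rot: [179.9, 0.0, 104.8]
force: [-0.7, 0.9, -0.3]
grip_width: 0.0181
grasp_force: 25.0
[0.51210631 0.0028663  0.03786794] [1.79887191e+02 4.27553347e-02 1.04826006e+02]
```

View pics/st6.png

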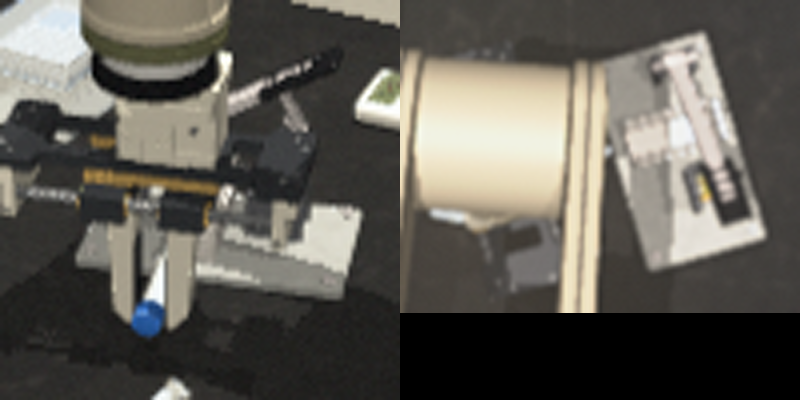

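The top view (right half) shows the tip just emerging at (607,150), on the extended line of the channel, whose mouth is at (628,143). I'll check this in numbers.

```bash
python3 - <<'E'
from h import *
import pickle
t=pickle.load(open("st6.pkl","rb"))[1]
V=cv2.cvtColor(t["img"],cv2.COLOR_RGB2GRAY);print(V[208:219,302:318])
o=np.array([.5365,-.1475]);th=np.deg2rad(14.85);A=np.array([[np.cos(th),np.sin(th)],[-np.sin(th),np.cos(th)]])
e=np.array([.5120,.00285]);print("tcp local",A@(e-o))
L=(ray(t,[[308,r] for r in(211,212,213,214,215)],.0457)[:,:2]-o)@A.T;print(L.round(4))
W=np.c_[np.array([[.014,.0405],[.014,.0565]])@A+o,[.03,.0457]]
print(cv2.projectPoints(W,cv2.Rodrigues(t["R"])[0],t["t"],t["mtx"],t["D"])[0].reshape(-1,2))
E
```

```text
[[217 166 171 221 227 222 174 120 132 154 149 128 139 195 212 216]
 [216 165 174 221 227 221 167 102 114 151 154 138 151 213 222 219]
 [215 162 181 222 227 222 164  93  95 143 157 148 147 196 220 219]
 [212 159 190 223 227 221 167 115 105 135 155 151 132 161 216 220]
 [212 158 191 224 226 220 177 165 153 133 152 152 128 148 216 223]
 [212 157 192 223 226 220 187 192 169 124 145 152 132 146 200 221]
 [212 157 194 223 226 220 176 160 123 100 143 159 153 153 170 209]
 [211 158 202 224 227 217 155 102  75  94 157 194 194 178 153 182]
 [209 160 213 226 226 217 141  75  62  93 163 221 223 192 141 149]
 [210 161 215 226 227 215 132  68  62  78 141 214 225 202 144 130]
 [208 160 215 226 226 214 132  70  64  69 122 197 225 214 163 140]]
tcp local [0.0148514  0.15160741]
[[0.0195 0.0626]
 [0.0167 0.0634]
 [0.0139 0.0642]
 [0.0111 0.065 ]
 [0.0083 0.0659]]
[[315.48112815 211.18383045]
 [310.53981175 212.22397449]]
```

In the top view the tip and the channel centre line agree to about 0.5 mm at the current pose, which matches the wrist measurement. Lowering slightly and sliding in.

```bash
python3 -m jog '[[[0,0,0.0035],[0,0,0],1],[[-0.006,0,0],[0,0,0],1],[[-0.008,0,0],[0,0,0],1],[[-0.008,0,0],[0,0,0],1],[[-0.008,0,0],[0,0,0],1]]'
python3 -m jog '[[[-0.008,0,0],[0,0,0],1],[[-0.008,0,0],[0,0,0],1],[[-0.008,0,0],[0,0,0],1],[[-0.005,0,0],[0,0,0],1],[[0,0,0],[0,0,0],1]]'
```

```text
clock: 13.5
ee_pos: [0.519, -0.027, 0.0332]
eef_rot: [180.0, 0.0, 104.8]
force: [0.9, 0.1, -1.0]
grip_width: 0.0183
grasp_force: 25.0
clock: 14.0
ee_pos: [0.5264, -0.0548, 0.0332]
eef_rot: [180.0, 0.0, 104.8]
force: [-0.0, 0.2, -0.4]
grip_width: 0.0181
grasp_force: 25.0
```

```bash
python3 -m jog '[[[-0.006,0.0003,0],[0,0,0],1],[[-0.006,0.0003,0],[0,0,0],1],[[-0.005,0,0],[0,0,0],1],[[-0.004,0,0],[0,0,0],1],[[-0.002,0,0],[0,0,0],1]]'
python3 -m jog '[[[-0.001,0,0],[0,0,0],1],[[-0.001,0,0],[0,0,0],1],[[-0.001,0,0],[0,0,0],1],[[-0.001,0,0],[0,0,0],1],[[0,0,0],[0,0,0],1]]'
```

```text
clock: 14.5
ee_pos: [0.5328, -0.0766, 0.0331]
eef_rot: [180.0, 0.0, 104.8]
force: [-0.4, -0.5, 0.5]
grip_width: 0.0183
grasp_force: 25.0
clock: 15.0
ee_pos: [0.5337, -0.08, 0.0332]
eef_rot: [180.0, 0.0, 104.8]
force: [0.3, -0.4, -0.4]
grip_width: 0.0178
grasp_force: 25.0
```

```bash
python3 -m jog '[[[-0.001,0,0],[0,0,0],1],[[-0.001,0,0],[0,0,0],1],[[-0.001,0,0],[0,0,0],1],[[0,0,0],[0,0,0],1],[[0,0,0],[0,0,0],1]]'
python3 -m jog '[[[-0.001,0,0],[0,0,0],1],[[0,0,0],[0,0,0],1],[[-0.001,0,0],[0,0,0],1],[[0,0,0],[0,0,0],1],[[0,0,0],[0,0,0],1]]'
```

```text
clock: 15.5
ee_pos: [0.5344, -0.0829, 0.0331]
eef_rot: [-180.0, -0.0, 104.8]
force: [0.3, -0.7, -0.2]
grip_width: 0.0181
grasp_force: 25.0
clock: 16.0
ee_pos: [0.535, -0.0849, 0.0331]
eef_rot: [180.0, 0.0, 104.8]
force: [0.2, -0.2, -0.4]
grip_width: 0.0186
grasp_force: 25.0
```

```bash
python3 -m jog '[[[-0.001,0,0],[0,0,0],1],[[0,0,0],[0,0,0],1],[[-0.001,0,0],[0,0,0],1],[[0,0,0],[0,0,0],1],[[0,0,0],[0,0,0],1]]'
python3 -m jog '[[[-0.001,0,0],[0,0,0],1],[[0,0,0],[0,0,0],1],[[-0.001,0,0],[0,0,0],1],[[0,0,0],[0,0,0],1],[[0,0,0],[0,0,0],1]]'
python3 - <<'E'
from h import *
import pickle
t=snapshot("top");s=snapshot("side");w=snapshot("wrist");pickle.dump((t,s,w),open("st7.pkl","wb"))
a=cv2.resize(s["img"][165:265,250:350],(400,400),interpolation=cv2.INTER_CUBIC);b=cv2.resize(t["img"][170:260,250:365],(400,313),interpolation=cv2.INTER_CUBIC)
c=np.zeros((400,800,3),np.uint8);c[:,:400]=a;c[:313,400:]=b;cv2.imwrite("pics/st7.png",c[:,:,::-1])
E
```

```text
clock: 16.5
ee_pos: [0.535, -0.0856, 0.0329]
eef_rot: [-180.0, -0.1, 104.8]
force: [-2.2, 7.4, 1.3]
grip_width: 0.0178
grasp_force: 25.0
clock: 17.0
ee_pos: [0.5348, -0.0858, 0.0325]
eef_rot: [-179.9, -0.3, 104.9]
force: [-3.8, 14.2, 3.2]
grip_width: 0.018
grasp_force: 25.0
```

The stop was felt: 14 N, at the tip position I expected. Relieving the push, lowering onto the floor and releasing.

```bash
python3 -m jog '[[[0.0025,0,0],[0,0,0],1],[[0,0,0.0007],[0,0,0],1],[[0,0,0],[0,0,0],1],[[0,0,0],[0,0,0],0.4],[[0,0,0],[0,0,0],0.3]]'
python3 -m jog '[[[0,0,0],[0,0,0],0.3],[[0,0,0],[0,0,0],0.3],[[0,0,-0.01],[0,0,0],0.3],[[0,0,-0.02],[0,0,0],0.3],[[0,0,-0.03],[0,0,0],0.3]]'
python3 -m jog '[[[0.02,0,-0.03],[0,0,0],0.3],[[0.035,0,-0.03],[0,0,0],0.3],[[0.04,0,-0.03],[0,0,0],0.3],[[0.04,0,-0.03],[0,0,0],0.3],[[0.03,0,-0.02],[0,0,0],0.3]]'
python3 - <<'E'
from h import *
import pickle
t=snapshot("top");s=snapshot("side");w=snapshot("wrist");pickle.dump((t,s,w),open("st8.pkl","wb"));print(get_obs()["ee_pos"])
a=cv2.resize(s["img"][165:265,250:350],(400,400),interpolation=cv2.INTER_CUBIC);b=cv2.resize(w["img"],(400,300))
c=np.zeros((400,800,3),np.uint8);c[:,:400]=a;c[:300,400:]=b;cv2.imwrite("pics/st8.png",c[:,:,::-1])
E
```

```text
clock: 17.65
ee_pos: [0.5356, -0.0869, 0.0326]
eef_rot: [180.0, 0.1, 104.8]
force: [-0.1, -0.2, 0.7]
grip_width: 0.0298
grasp_force: 0.0
clock: 18.15
ee_pos: [0.5339, -0.086, 0.092]
eef_rot: [-179.8, -0.1, 104.8]
force: [0.2, -1.3, -0.3]
grip_width: 0.0328
grasp_force: 0.0
clock: 18.65
ee_pos: [0.4932, 0.0751, 0.2361]
eef_rot: [179.8, 0.0, 104.8]
force: [0.8, -0.5, 0.4]
grip_width: 0.0324
grasp_force: 0.0
[0.49397746 0.07463228 0.23524643]
```

View pics/st8.png

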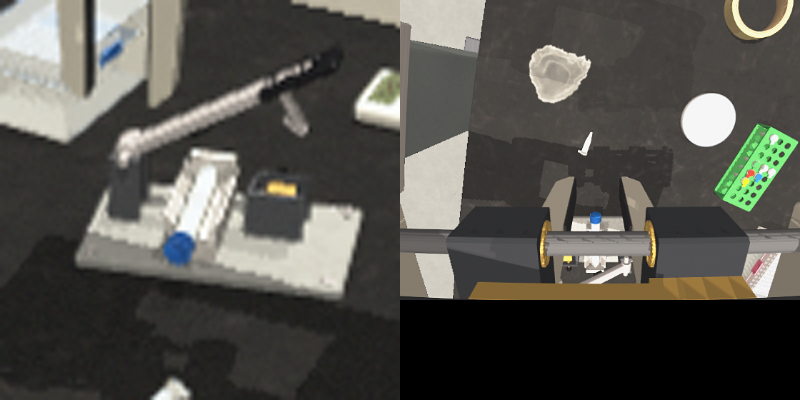

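The side view shows the tube in the channel under the raised arm, its cap overhanging the edge. I'll check the cap position numerically before pressing.

```bash
python3 - <<'E'
from h import *
import pickle
t,s,w=pickle.load(open("st8.pkl","rb"))
o=np.array([.5365,-.1475]);th=np.deg2rad(14.85);A=np.array([[np.cos(th),np.sin(th)],[-np.sin(th),np.cos(th)]])
for n,q in(("top",t),("side",s),("wrist",w)):
    P=cloud(q);L=(P[...,:2]-o)@A.T;z=P[...,2]
    h=cv2.cvtColor(q["img"],cv2.COLOR_RGB2HSV)
    m=(h[...,0]>95)&(h[...,0]<125)&(h[...,1]>110)&(h[...,2]>60)&(abs(L[...,0]-.015)<.03)&(L[...,1]>.03)&(L[...,1]<.13)&(z>.015)&(z<.07)
    if m.sum(): print(n,m.sum(),"cap x",np.percentile(L[m][:,0],[2,50,98]).round(4),"y",np.percentile(L[m][:,1],[2,50,98]).round(4),"z",np.percentile(z[m],[2,98]).round(4))
    m=(z>.04)&(z<.056)&(abs(L[...,0]-.015)<.007)&(L[...,1]>-.03)&(L[...,1]<.07)
    if m.sum()>9:
        p=np.polyfit(L[m][:,1],z[m],1);print("  tube top z slope",p.round(4),m.sum())
        b=L[m];print("  lateral",[(y0,np.median(b[abs(b[:,1]-y0)<.01][:,0]).round(4)) for y0 in(-.01,.02,.05) if (abs(b[:,1]-y0)<.01).any()])
    # paddle: black high part
    m=(z>.10)&(z<.17)&(abs(L[...,0]+.05)<.06)&(abs(L[...,1]+.0135)<.04)
    if m.sum():print("  high pts x",np.percentile(L[m][:,0],[2,50,98]).round(4),"y",np.percentile(L[m][:,1],[2,50,98]).round(4),"z",np.percentile(z[m],[2,98]).round(4))
E
```

```text
top 25 cap x [0.0041 0.0126 0.0206] y [0.0689 0.0743 0.0794] z [0.0409 0.0507]
  tube top z slope [0.0028 0.0456] 110
  lateral [(-0.01, np.float64(0.0131)), (0.02, np.float64(0.0142)), (0.05, np.float64(0.0137))]
  high pts x [-0.0755 -0.0428  0.0064] y [-0.0258 -0.0125  0.0005] z [0.1022 0.1506]
side 47 cap x [0.0053 0.0136 0.0219] y [0.0653 0.0777 0.083 ] z [0.0357 0.0512]
  tube top z slope [0.0016 0.0483] 88
  lateral [(-0.01, np.float64(0.0124)), (0.02, np.float64(0.0139)), (0.05, np.float64(0.0132))]
  high pts x [-0.0737 -0.041   0.0062] y [-0.0237 -0.0078  0.0035] z [0.1016 0.1534]
wrist 233 cap x [0.0068 0.0155 0.0241] y [0.0666 0.0771 0.0803] z [0.0331 0.0502]
  tube top z slope [0.0116 0.0465] 282
  lateral [(-0.01, np.float64(0.0154)), (0.05, np.float64(0.0155))]
  high pts x [-0.0419  0.0006  0.0098] y [-0.0094 -0.0062 -0.0047] z [0.1001 0.1065]
```

The tube is home and level: cap end at 0.082 m local (as expected) and top at about 0.048 m. Now I'll close the gripper and move over the paddle.

```bash
python3 -m jog '[[[-0.02,-0.006,0],[0,0,0],1],[[-0.034,-0.0082,0],[0,0,0],1],[[-0.038,-0.0085,0],[0,0,0],1],[[-0.038,-0.0085,0],[0,0,0],1],[[-0.038,-0.0085,0],[0,0,0],1]]' 20
python3 -m jog '[[[-0.038,-0.009,0],[0,0,0],1],[[-0.0325,-0.009,0],[0,0,0],1],[[0,0,0.02],[0,0,0],1],[[0,0,0.03],[0,0,0],1],[[0,0,0.015],[0,0,0],1]]' 20
python3 -m jog '[[[0,0,0],[0,0,0],1],[[0,0,0],[0,0,0],1],[[0,0,0],[0,0,0],1],[[0,0,0],[0,0,0],1],[[0,0,0],[0,0,0],1]]' 20
python3 - <<'E'
from h import *
s=snapshot("side");o=get_obs();e=o["ee_pos"];print(e,o["eef_rot"],o["grip_width"])
oo=np.array([.5365,-.1475]);th=np.deg2rad(14.85);A=np.array([[np.cos(th),np.sin(th)],[-np.sin(th),np.cos(th)]]);print(A@(e[:2]-oo))
cv2.imwrite("pics/p1.png",cv2.resize(s["img"][130:260,240:370],(520,520),interpolation=cv2.INTER_CUBIC)[:,:,::-1])
E
```

```text
clock: 19.3
ee_pos: [0.4968, -0.102, 0.2314]
eef_rot: [-179.9, -0.0, 104.8]
force: [0.8, -0.0, 1.2]
grip_width: 0.001
grasp_force: 0.0
clock: 19.8
ee_pos: [0.4961, -0.173, 0.1638]
eef_rot: [-179.8, -0.2, 104.7]
force: [0.6, 0.3, -1.3]
grip_width: 0.0
grasp_force: 0.0
clock: 20.3
ee_pos: [0.499, -0.1722, 0.1686]
eef_rot: [179.9, 0.1, 104.8]
force: [-0.8, -0.4, -0.7]
grip_width: 0.0003
grasp_force: 0.0
[ 0.49883975 -0.17215583  0.16832385] [1.79938833e+02 5.18910205e-02 1.04842624e+02] 0.0004107785150577334
[-0.04272143 -0.0141804 ]
```

View pics/p1.png

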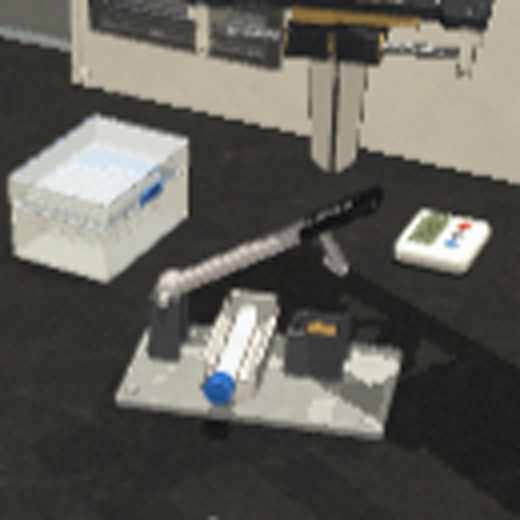

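The closed fingers stand over the paddle's middle, at (333,165) above (340,205). Pressing down along the paddle's arc.

```bash
python3 -m jog '[[[0,0,0.01],[0,0,0],1],[[0,0,0.01],[0,0,0],1],[[0,-0.002,0.008],[0,0,0],1],[[0,-0.005,0.008],[0,0,0],1],[[0,-0.004,0.008],[0,0,0],1]]'
python3 -m jog '[[[0,-0.004,0.009],[0,0,0],1],[[0,-0.003,0.009],[0,0,0],1],[[0,-0.002,0.009],[0,0,0],1],[[0,-0.002,0.009],[0,0,0],1],[[0,-0.001,0.009],[0,0,0],1]]'
```

```text
clock: 20.85
ee_pos: [0.4876, -0.1747, 0.1227]
eef_rot: [180.0, -0.0, 104.8]
force: [2.7, 3.3, 2.4]
grip_width: 0.0006
grasp_force: 1.6
clock: 21.35
ee_pos: [0.4753, -0.1783, 0.0778]
eef_rot: [-179.9, -0.0, 104.8]
force: [-7.4, 2.2, 11.7]
grip_width: 0.0005
grasp_force: 5.3
```

```bash
python3 -m jog '[[[0,0,0.005],[0,0,0],1],[[0,0,0.004],[0,0,0],1],[[0,0,0.003],[0,0,0],1],[[0,0,0.002],[0,0,0],1],[[0,0,0],[0,0,0],1]]'
```

```text
clock: 21.85
ee_pos: [0.4754, -0.1783, 0.0638]
eef_rot: [-179.9, -0.0, 104.8]
force: [-4.8, -1.4, 5.2]
grip_width: 0.0001
grasp_force: 2.5
```

```bash
python3 -m jog '[[[0,0,0.001],[0,0,0],1],[[0,0,0.001],[0,0,0],1],[[0,0,0.001],[0,0,0],1],[[0,0,0],[0,0,0],1],[[0,0,0],[0,0,0],1]]'
```

```text
clock: 22.35
ee_pos: [0.4759, -0.1784, 0.0621]
eef_rot: [-180.0, 0.0, 104.8]
force: [-8.1, 1.0, 12.3]
grip_width: 0.0005
grasp_force: 6.2
```

```bash
python3 -m jog '[[[0,0,0.001],[0,0,0],1],[[0,0,0.001],[0,0,0],1],[[0,0,0],[0,0,0],1],[[0,0,0],[0,0,0],1],[[0,0,0],[0,0,0],1]]'
```

```text
clock: 22.85
ee_pos: [0.476, -0.1785, 0.0614]
eef_rot: [-180.0, 0.0, 104.8]
force: [-14.0, 2.7, 24.7]
grip_width: 0.0004
grasp_force: 12.2
```

Force is climbing with no further travel, so the arm is at its hard stop. I'll ease off gently and look.

```bash
python3 -m jog '[[[0,0,-0.003],[0,0,0],1],[[0,0,-0.004],[0,0,0],1],[[0,0,-0.01],[0,0,0],1],[[0,0,-0.02],[0,0,0],1],[[0,0,-0.03],[0,0,0],1]]'
python3 -m jog '[[[0.02,0,-0.04],[0,0,0],1],[[0.03,0,-0.035],[0,0,0],1],[[0.04,0,-0.02],[0,0,0],1],[[0.04,0,0],[0,0,0],1],[[0,0,0],[0,0,0],1]]'
python3 - <<'E'
from h import *
s=snapshot("side");t=snapshot("top")
o=np.array([.5365,-.1475]);th=np.deg2rad(14.85);A=np.array([[np.cos(th),np.sin(th)],[-np.sin(th),np.cos(th)]])
for n,q in(("top",t),("side",s)):
    P=cloud(q);L=(P[...,:2]-o)@A.T;z=P[...,2]
    h=cv2.cvtColor(q["img"],cv2.COLOR_RGB2HSV)
    m=(h[...,0]>95)&(h[...,0]<125)&(h[...,1]>110)&(h[...,2]>60)&(abs(L[...,0]-.015)<.03)&(L[...,1]>.03)&(L[...,1]<.13)&(z>.015)&(z<.07)
    if m.any():print(n,"cap y",np.percentile(L[m][:,1],[2,50,98]).round(4),"x",np.median(L[m][:,0]).round(4),"z",np.percentile(z[m],[2,98]).round(4))
    m=(abs(L[...,0]+.068)<.02)&(abs(L[...,1]+.0128)<.008);print(n,"paddle z",np.nanpercentile(z[m],[5,50,95]).round(4))
cv2.imwrite("pics/p2.png",cv2.resize(s["img"][130:260,240:370],(520,520),interpolation=cv2.INTER_CUBIC)[:,:,::-1])
E
```

```text
clock: 23.35
ee_pos: [0.475, -0.1772, 0.1255]
eef_rot: [-179.9, -0.1, 104.8]
force: [0.2, -0.2, 0.2]
grip_width: 0.0002
grasp_force: 0.0
clock: 23.85
ee_pos: [0.4429, -0.0488, 0.223]
eef_rot: [179.8, -0.0, 105.0]
force: [-0.3, -0.0, 0.0]
grip_width: 0.0008
grasp_force: 0.0
top paddle z nan
side cap y [0.0671 0.0773 0.0818] x 0.0136 z [0.0358 0.0532]
side paddle z [0.0101 0.0624 0.0693]
  return np.nanmean(a, axis, out=out, keepdims=keepdims)
```

View pics/p2.png

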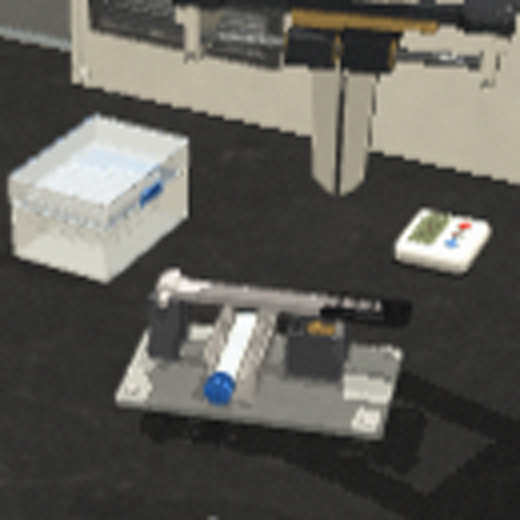

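The arm is level and latched with the fingers clear of it, from (170,280) to (410,312). The tube is unmoved, cap at (218,388). Handing in.

```bash
python3 -m jog '[[[0,0,0],[0,0,0],1],[[0,0,0],[0,0,0],1],[[0,0,0],[0,0,0],1],[[0,0,0],[0,0,0],1],[[0,0,0],[0,0,0],1]]'
python3 -c "
from station import *
print(sign_off())"
```

```text
clock: 24.45
ee_pos: [0.4428, -0.0527, 0.2213]
eef_rot: [-180.0, -0.0, 104.8]
force: [0.6, 0.4, 0.0]
grip_width: 0.0005
grasp_force: 0.0
the job is handed in; nothing more can be done
None
```

The job is handed in at 24.5 s with no verdict shown: the tube lies home in the channel, the latch holds the arm down and the robot is clear; the one close call was the fingers striking the bench during the tube grasp, reading 119 N against the 120 N limit.

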